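# Gauge a brass bushing in a taper slot

### The arm

A 6-joint arm with a two-finger parallel gripper is mounted at the origin on the work surface. World frame = base frame: x ahead of the robot, y to its left, z up, the work surface at z = 0. Lengths are in mm, angles in degrees, forces in N, time in s.
With the tool pointing down it reaches from about 300 to 850 mm from the base axis. Payload 4.2 kg.
Tool frame: the origin (TCP) lies on the centre line of the jaws, within the pads' length; the fingertips stand 14 mm ahead of it and the grasp point (between the pads) lies 5 mm behind it; z points along the fingers, y is the line along which they close (so a half turn about z gives the same grasp; the last joint's range is limited). The gripper opens to 91 mm and grips with 3 to 60 N. Pads are 32 mm wide; open, the fingers measure 118 mm over their backs; the gripper's body (76 mm by 178 mm) begins 60 mm behind the grasp point.
Start: joints at [64.515, 18.312, 89.639, -0, 72.044, -1.146], TCP at [236.983, 523.909, 227.976] pointing down, gripper open.
Joint ranges: [-177.97, 177.97], [-48.28, 115.42], [12.27, 149.76], [-77.06, 257.06], [2.81, 150.46], [-146.56, 146.56]. Speed limits (degrees/s): [147.25, 147.25, 180, 180, 180, 180].

### API

Orientations are given as [roll, pitch, yaw] about the fixed x, y, z axes, in that order (R = Rz(yaw) Ry(pitch) Rx(roll)).
In Python, from workcell import env gives the robot as it stands.
- The arm moves only by the tool arm_command, never from a script. Its argument "motion" is a list of rows, each an object with "offset": the shift along the tool's x, y, z in m, a list of three; "spin": the turn about the tool's z in rad. In form: [{"offset": [tx, ty, tz], "spin": spin}, ...]. A call has 1 to 5 rows; each row shifts and turns the commanded pose from where the row before left it, along the tool's axes as they then stand; what a row does not reach is not made up. A row lasts 1/8 s, in which the tool goes at most 62.5 mm and 10.7 degrees, less where a joint would pass 70% of its speed; a pose out of reach is approached as far as the arm can. A call with a gripper value outside its range is refused whole. "jaw" is the finger opening in m, from 0 to 0.0912, set as the call begins (left out, the last holds). The fingers move at their own pace and stop on an object; "newtons" is the grip in N (left out, the last holds). Time passes only in rows, so rows that do not move let the fingers close. It gives the time, the measured TCP pose, the force, the opening and the grip force at its end, in the units of the state.
- env.state(): the state, without advancing time (a new reading comes with each control period).
- env.grab_frame(name): name is "scene" or "top" or "wrist"; returns (picture, depth): 420x560x3 uint8, blue, green, red; 420x560 float32, mm along the optical axis (not along the pixel's ray), 0 where there is no reading.
- env.camera_model(name): a dict with "fx", "fy", "cx", "cy" (pixels), "eye" and "rotation" of the camera in the world; the wrist camera has in their place "hand_eye" (4x4, takes a point from camera to tool coordinates, whose origin is the TCP and whose axes are the flange's). Camera axes: x right, y down, z forward; pixel columns grow to the right and rows downward; lengths in mm; the calibration is good to about 2 mm. A picture is of the moment at which its call begins: read the wrist's pose just before it. camera_model takes no time and is no camera call.
- env.job_done(): hands the job in; it is judged then, once.
Trained networks look in the newest picture that a camera, given by its name, has taken for a name from the list of things; names that differ only in an ending like _2 or _b are one class to them, and where a whole thing is asked for, a point or a joint stands for the part that bears it (a point fixed in the world has none). Each returns a list of dicts, best first, with "score" (0 to 1); they miss things now and then, are a little off and sometimes report something else, mostly with a low value. They report only what shows in the picture. A call takes as long as a camera call. They do not tell look-alikes from the thing itself.
- env.boxes_of(camera, target): "bbox" ([left, top, right, bottom] in pixels, round what is visible of it).
- env.pinpoint(camera, target): "location" ([column, row] in pixels: a listed point, or the origin of a listed thing).
The state is a dict: "time_s": time; "qpos": joint angles; "qvel": joint speeds; "effort": joint torques, N m; "ee_pos": TCP position; "ee_rot": TCP orientation; "force": force on the tool from outside, world axes, zero at the start; "torque": the same for the moment, N m; "gripper_width": finger opening in mm; "gripper_force": force on a finger pad.
Only numpy, scipy, OpenCV 4.12 (cv2) and the standard library are available. Lean on these libraries where they do the work, as an engineer would, in place of code of your own. Each camera call takes 0.05 s, during which the arm holds its last target. There are 200 camera calls.

### The job

Gauge the brass bushing that stands on the bench: slide it upright along the tapered slot of the gauge, from the wide end, until it wedges with a firm but gentle push of about 12 N, so that the bushing alone drives the drag pointer ahead of it. Then draw it back out, leaving the pointer where the bushing stopped, and stand the bushing in the empty compartment of the shallow tray. Do not ram the gauge, do not touch the pointer with the gripper, and leave everything else on the bench undisturbed.

Things in the scene. Friction and masses are not known exactly. Their poses are not given: they have to be found in the camera images.
- bushing: Loose brass bushing to gauge (0.13 to 0.27 kg), standing upright alone on the bench, 72 mm tall. Origin: centre of its underside, z up along its axis. The lower 40 mm is a plain round shank, the part gauged: diameter between 16 and 20 mm, not known closer. The upper 32 mm (40 to 72 mm above the origin) is a round head, diameter 24 mm, to grip from above.
- gauge: Fixed steel taper gauge. Origin: centre of the underside of its base plate (200 x 104 mm, 8 mm thick). x runs along the slot from the wide end (-x) to the narrow end, y to the left, z up. The plate's flat top, 8 mm up, is the slot's floor; it is free from x = -100 to -73 mm, before the wide end. The slot lies between the fence (right) and the tapered jaw (left).
- fence: Straight steel fence fixed on the gauge, its origin and axes the same as the gauge's. Its working face, the right side of the slot, is upright, at y = -10 mm, parallel to x, from x = -55 to 80 mm; its top is 30 mm up and has ticks.
- jaw: Tapered steel jaw fixed on the gauge, top 30 mm up. Axes parallel to the gauge's, same y and z origin; its x setting differs by up to 12 mm either way. At this origin's x the slot is 18.0 mm wide; it narrows 0.2 mm per mm towards +x, from 30 mm (x = -60 mm) to 6 mm (x = 60 mm).
- slot_mid (a point): Point on the slot's floor at the jaw's origin x, 9 mm left of the fence's face. The shank wedges where the slot is as wide as it, within some 11 mm of here along x, either way. A push of about 12 N wedges it; above 22 N on fence or jaw is ramming. Wedged, it sticks by friction and takes up to about 20 N towards -x to come free.
- pointer (a joint): Travel of the drag pointer along the slot, m: 0 nearest the wide end, growing towards the narrow end, up to 0.10; starts at 0 to 0.012. It slides with a friction of about 1 N and stays where left. A small aluminium slide in the slot, nowhere higher than 33 mm above the bench, with a thin index lying over the ticked fence.
- pointer_face (a point): Middle of the pointer's flat upright rear face, which looks to the wide end and which the shank pushes; 19 mm above the bench, at gauge x = -50 mm plus the pointer's travel. The face is 11 mm wide.
- tray: A shallow clear plastic tray fixed to the bench, 170 x 96 mm, walls 22 mm tall and 3 mm thick, floor 3 mm thick. Origin: centre of its underside, x along its long side, z up. A wall across the middle (x = 0) makes two compartments of about 80 x 90 mm; the empty one is on the -x side, its centre at x = -42 mm, y = 0.
- done_bushing: A like brass bushing already gauged, standing loose in the +x compartment of the tray (about x = 45 mm). Leave it alone. Origin: centre of its underside.
- hex_standoff: Bystander: small standing standoff, 18 mm across and 46 mm tall, origin at its foot. Leave it alone.
- collar: Bystander: flat steel collar lying on the bench, 32 mm across, 12 mm high. Leave it alone.
- jar: Bystander: white jar, 44 mm across, 50 mm tall. Leave it alone.
- pliers: Bystander: pliers lying flat, about 160 mm long. Leave it alone.
- driver: Bystander: screwdriver lying flat, 160 mm long. Leave it alone.
- cover: Bystander: flat metal cover plate 90 x 50 x 4 mm. Leave it alone.
Things that resemble listed ones, but are neither listed nor needed, are in the scene too. What is shaped like the bushing but blue is not meant. Of the things that look like the tray, take the one that is farthest to the robot's left at the start.

How it is judged (in metres and radians):
On the way:
1. the shank is wedged: it bears on the fence side and on the tapered jaw with more than 4 N each, upright in the slot (contact force between bushing and jaw above 4 N and contact force between bushing and fence above 4 N and x of bushing in the frame of jaw between -0.014 and -0.002 m and z of bushing in the frame of gauge below 0.016 m and angle between bushing's own z axis and vertical below 0.2 rad), for 0.2 s.
At the end, for the whole second after the job is handed in: The drag pointer stands where the wedged bushing left it (its rear face from 2.5 mm short of to 5.5 mm beyond the origin of the jaw along the slot), and the bushing stands upright (within 0.1 rad) and still on the floor of the tray's empty compartment (x of pointer_face in the frame of jaw between -0.0025 and 0.0055 m and x of bushing in the frame of tray between -0.08 and -0.006 m and y of bushing in the frame of tray between -0.044 and 0.044 m and z of bushing in the frame of tray below 0.007 m and angle between bushing's own z axis and vertical below 0.1 rad and linear speed of bushing below 0.02 m/s); the robot touches nothing.
It fails at once if the gauge is rammed: more than 22 N between the bushing and the jaw or the fence (contact force between bushing and jaw above 22 N or contact force between bushing and fence above 22 N).
It fails at once if the gripper pushes the pointer (contact force between the fingers and pointer above 1 N).
It fails at once if another thing on the bench is moved by more than 30 mm (distance of any of hex_standoff, collar, jar, pliers, driver, cover, done_bushing from where it was at the start of the episode above 0.03 m).
It also fails if it takes over 59 s, if anything falls off the work surface, if the arm or the gripper's body presses on something with over 40 N, if the wrist force passes 120 N, or if a joint passes its speed limit or range.

## Working session

There is one attempt and no reset: what is moved stays moved. The work goes in short steps, Python scripts to look and compute and a tool call to move; the robot and the scene stay as the last step left them, time stands still between calls to the robot, and variables do not carry over. Pictures are saved under pics/ and viewed, at most 10 in all, crops included, and the job is handed in when it is done.

Besides the shell and the picture viewer there is one more tool, called by a JSON object that holds its "method" and its "body". arm_command: Moves the arm, as the interface text tells. Its arguments: {"type":"object","properties":{"motion":{"type":"array"},"jaw":{"type":"number"},"newtons":{"type":"number"}},"required":["motion"]}

```bash
ls; mkdir -p pics; cat > h.py <<'E'
from workcell import env
import numpy as np, cv2
def px2w(cam,u,v,z=None,depth=None):
    m=env.camera_model(cam); R=np.array(m['rotation']); e=np.array(m['eye'])
    d=R@np.array([(u-m['cx'])/m['fx'],(v-m['cy'])/m['fy'],1.])
    s=(z-e[2])/d[2] if depth is None else depth
    return e+s*d
E
python3 - <<'E'
from h import *
print(env.state())
ims=[]
for c in ['scene','top']:
    p,d=env.grab_frame(c); cv2.imwrite(f'pics/{c}0.png',p); np.save(f'{c}d.npy',d)
    print(c,env.camera_model(c))
    for t in ['bushing','gauge','jaw','slot_mid','pointer_face','tray']:
        print(t,[(np.round(x['location']),round(x['score'],2)) for x in env.pinpoint(c,t)])
print(env.camera_model('wrist'),env.state()['time_s'])
E
```

```text
pics
{'time_s': 0.0, 'qpos': array([ 6.45140229e+01,  1.83515931e+01,  8.97052284e+01,  3.41632055e-04,
        7.20442930e+01, -1.14313582e+00]), 'qvel': array([-0.02292208,  0.07946796,  0.08278019,  0.04192435,  0.03756265,
       -0.194611  ]), 'effort': array([ 4.80299477e-04, -4.12464738e+01, -2.31971920e+01,  7.29435543e-02,
        4.55359078e-02, -1.30653571e-04]), 'ee_pos': array([236.7806218 , 523.46412196, 227.12872484]), 'ee_rot': array([-1.79898912e+02, -2.34198950e-03,  1.55657051e+02]), 'force': array([ 0.43542196, -0.23480183,  0.27715747]), 'torque': array([-0.01646882,  0.02819042, -0.02658548]), 'gripper_force': 0.0, 'gripper_width': 91.17971359675688}
scene {'fx': 417.5538657626103, 'fy': 417.5538657626103, 'cx': 281.6965497723612, 'cy': 207.68244921699292, 'eye': array([1088.55329501, -143.12484221,  870.47355547]), 'rotation': array([-146.32988102,    0.76020641,   75.50537982])}
bushing [(array([450., 240.]), 0.73), (array([121., 250.]), 0.6), (array([148., 227.]), 0.54)]
gauge [(array([276., 210.]), 0.69)]
jaw [(array([275., 220.]), 0.76)]
slot_mid [(array([2
[... 494 characters left out ...]
ge [(array([275., 209.]), 0.68)]
jaw [(array([278., 204.]), 0.59)]
slot_mid [(array([278., 207.]), 0.81)]
pointer_face [(array([278., 221.]), 0.51), (array([275., 205.]), 0.39)]
tray [(array([154., 212.]), 0.83), (array([193., 286.]), 0.79)]
{'fx': 318.1934358181154, 'fy': 318.1934358181154, 'cx': 282.546915171915, 'cy': 212.16701834937106, 'hand_eye': array([[ 1.20139427e-03, -9.67150569e-01, -2.54201364e-01,
         7.04581686e+01],
       [ 9.99998898e-01,  1.38353774e-03, -5.37748340e-04,
         2.85643768e-01],
       [ 8.71780794e-04, -2.54200438e-01,  9.67151166e-01,
        -1.56349875e+02],
       [ 0.00000000e+00,  0.00000000e+00,  0.00000000e+00,
         1.00000000e+00]])} 0.7
```

View pics/scene0.png

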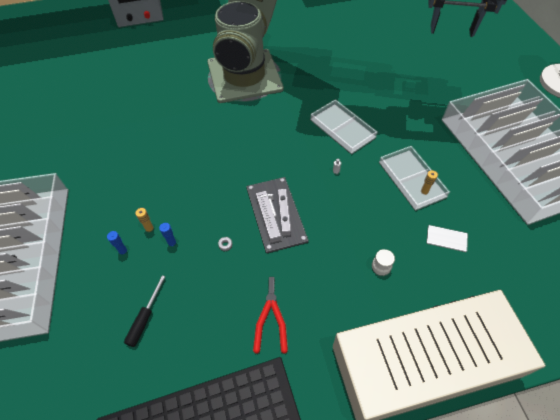

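View pics/top0.png

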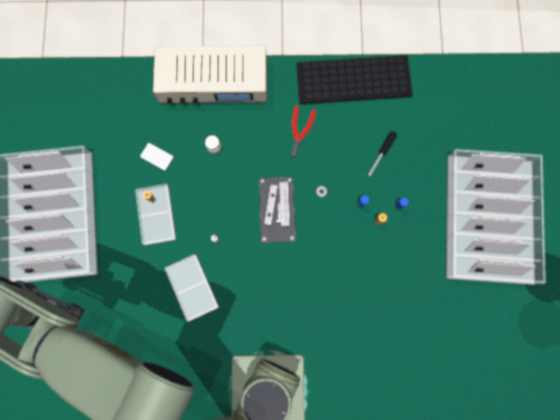

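```bash
cat > h.py <<'E'
from workcell import env
import numpy as np, cv2
from scipy.spatial.transform import Rotation as Ro
rot=lambda r: Ro.from_euler('xyz',r,degrees=True).as_matrix()
def campose(cam,st=None):
    m=env.camera_model(cam)
    if cam!='wrist': return m,rot(m['rotation']),np.array(m['eye'])
    st=st or env.state(); H=np.array(m['hand_eye']); R=rot(st['ee_rot'])
    return m,R@H[:3,:3],np.array(st['ee_pos'])+R@H[:3,3]
def px2w(cam,u,v,z=None,depth=None,st=None):
    m,R,e=campose(cam,st)
    d=R@np.array([(u-m['cx'])/m['fx'],(v-m['cy'])/m['fy'],1.])
    s=(z-e[2])/d[2] if depth is None else depth
    return e+s*d
E
python3 - <<'E'
from h import *
np.set_printoptions(precision=1,suppress=True)
for c,L in {'scene':[(450,240,0),(121,250,0),(148,227,0),(276,210,0),(275,220,0),(276,216,8),(270,196,19),(343,129,0),(412,176,0)],'top':[(365,203,0),(399,209,0),(382,221,0),(275,209,0),(278,204,0),(278,207,8),(278,221,19),(275,205,19),(154,212,0),(193,286,0)]}.items():
    for l in L: print(c,l,px2w(c,*l))
print(env.state()['ee_pos'],env.state()['time_s'])
E
```

```text
scene (450, 240, 0) [716.4 352.8   0. ]
scene (121, 250, 0) [ 542.2 -405.6    0. ]
scene (148, 227, 0) [ 494.5 -338.8    0. ]
scene (276, 210, 0) [527.2 -24.6   0. ]
scene (275, 220, 0) [555.1 -34.2   0. ]
scene (276, 216, 8) [549.5 -30.    8. ]
scene (270, 196, 19) [495.  -31.5  19. ]
scene (343, 129, 0) [308.  227.7   0. ]
scene (412, 176, 0) [516.  346.3   0. ]
top (365, 203, 0) [ 551.9 -301.6    0. ]
top (399, 209, 0) [ 532.  -405.1    0. ]
top (382, 221, 0) [ 495.2 -351.2    0. ]
top (275, 209, 0) [536.2 -24.6   0. ]
top (278, 204, 0) [551.8 -34.    0. ]
top (278, 207, 8) [540.8 -33.9   8. ]
top (278, 221, 19) [495.5 -33.6  19. ]
top (275, 205, 19) [544.9 -24.9  19. ]
top (154, 212, 0) [531.  346.8   0. ]
top (193, 286, 0) [304.7 222.3   0. ]
[237.  523.9 228. ] 0.7
```

The pictures show four bushing-like things (scene px): the loose brass one at (145,218), blue ones at (117,242) and (167,235), and a brass one in a tray at (429,182), which is done_bushing. I choose the one at (145,218).

There are two trays in top px, (155,213) and (193,286). The farthest left is (155,213), which holds done_bushing at (148,196), so its near half is empty. The gauge is at top px (277,209), with its wide end towards the robot.

```bash
cat >> h.py <<'E'
def plan(x,y,z,yaw=90,n=None,step=60):
    s=env.state(); p=np.array(s['ee_pos']); yw=s['ee_rot'][2]
    t=np.array([x,y,z]); dy=(yaw-yw+180)%360-180
    n=n or int(max(np.ceil(np.linalg.norm(t-p)/step),np.ceil(abs(dy)/10.2),1))
    d=(t-p)/n; sp=-dy/n; out=[]
    for i in range(n):
        R=rot([180,0,yw-sp*i]); o=R.T@d
        out.append('{"offset":[%.4f,%.4f,%.4f],"spin":%.4f}'%(*(o/1000),np.deg2rad(sp)))
    print('t',round(s['time_s'],2),'at',p.round(1),np.round(s['ee_rot'],1)); 
    for i in range(0,n,5): print('['+',\n'.join(out[i:i+5])+']')
E
python3 - <<'E'
from h import *
plan(525,-25,160)
p=cv2.imread('pics/scene0.png')
cv2.imwrite('pics/crop.png',cv2.resize(p[180:270,90:200],None,fx=5,fy=5))
E
```

```text
t 0.7 at [237.  523.9 228. ] [180.   -0.  155.7]
[{"offset":[-0.0444,-0.0347,0.0062],"spin":0.1042},
{"offset":[-0.0478,-0.0299,0.0062],"spin":0.1042},
{"offset":[-0.0506,-0.0247,0.0062],"spin":0.1042},
{"offset":[-0.0529,-0.0193,0.0062],"spin":0.1042},
{"offset":[-0.0547,-0.0137,0.0062],"spin":0.1042}]
[{"offset":[-0.0558,-0.0080,0.0062],"spin":0.1042},
{"offset":[-0.0563,-0.0021,0.0062],"spin":0.1042},
{"offset":[-0.0562,0.0037,0.0062],"spin":0.1042},
{"offset":[-0.0555,0.0096,0.0062],"spin":0.1042},
{"offset":[-0.0542,0.0153,0.0062],"spin":0.1042}]
[{"offset":[-0.0524,0.0209,0.0062],"spin":0.1042}]
```

View pics/crop.png

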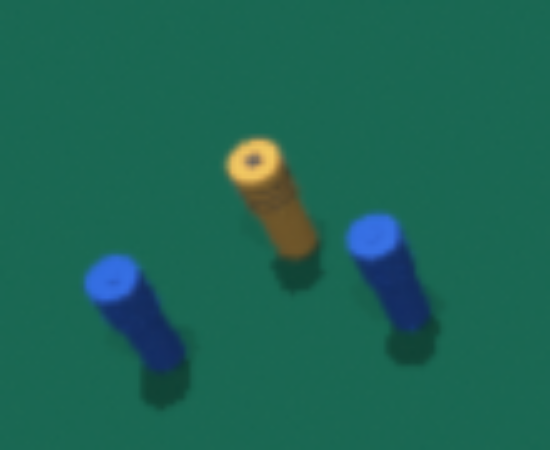

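The crop shows the brass bushing upright, head top at crop px (254,160), standing between two blue ones at (110,280) and (375,235). The choice holds, so I'll go over the gauge first.

{"method": "arm_command", "body": {"motion": [{"offset":[-0.0444,-0.0347,0.0062],"spin":0.1042},{"offset":[-0.0478,-0.0299,0.0062],"spin":0.1042},{"offset":[-0.0506,-0.0247,0.0062],"spin":0.1042},{"offset":[-0.0529,-0.0193,0.0062],"spin":0.1042},{"offset":[-0.0547,-0.0137,0.0062],"spin":0.1042}], "jaw": 0.05}}

```text
time_s: 1.32
ee_pos: [368.6, 272.9, 197.1]
ee_rot: [179.9, 0.0, 125.6]
force: [0.8, -0.1, 1.2]
gripper_width: 50.3
gripper_force: 0.0
```

{"method": "arm_command", "body": {"motion": [{"offset":[-0.0558,-0.008,0.0062],"spin":0.1042},{"offset":[-0.0563,-0.0021,0.0062],"spin":0.1042},{"offset":[-0.0562,0.0037,0.0062],"spin":0.1042},{"offset":[-0.0555,0.0096,0.0062],"spin":0.1042},{"offset":[-0.0542,0.0153,0.0062],"spin":0.1042}]}}

```text
time_s: 1.95
ee_pos: [499.6, 23.2, 166.0]
ee_rot: [179.9, -0.0, 95.7]
force: [1.4, 0.5, 0.3]
gripper_width: 50.1
gripper_force: 0.0
```

{"method": "arm_command", "body": {"motion": [{"offset":[-0.0524,0.0209,0.0062],"spin":0.1042},{"offset":[0,0,0],"spin":0}]}}

```text
time_s: 2.2
ee_pos: [526.3, -28.0, 159.2]
ee_rot: [180.0, 0.0, 89.7]
force: [-0.3, 0.0, -0.4]
gripper_width: 49.9
gripper_force: 0.0
```

```bash
python3 - <<'E'
from h import *
np.set_printoptions(precision=1,suppress=True)
s=env.state();print(s['time_s'],s['ee_pos'],s['ee_rot'],s['force'])
p,d=env.grab_frame('wrist'); cv2.imwrite('pics/w1.png',cv2.resize(p,(784,588))); cv2.imwrite('w1raw.png',p);np.save('w1d.npy',d)
import pickle;pickle.dump(s,open('w1s.pkl','wb'))
for t,z in [('gauge',0),('jaw',0),('slot_mid',8),('pointer_face',19)]:
    for x in env.pinpoint('wrist',t): print(t,np.array(x['location']),round(x['score'],2),px2w('wrist',*x['location'],z=z,st=s))
E
```

```text
2.2 [526.3 -28.  159.2] [180.    0.   89.7] [-0.3  0.  -0.4]
gauge [291.6 202.4] 0.85 [536.6 -29.7   0. ]
jaw [299.9 204. ] 0.69 [545.1 -31.4   0. ]
slot_mid [302.  206.2] 0.68 [546.7 -31.8   8. ]
pointer_face [247.9 209.2] 0.83 [494.1 -31.9  19. ]
```

View pics/w1.png

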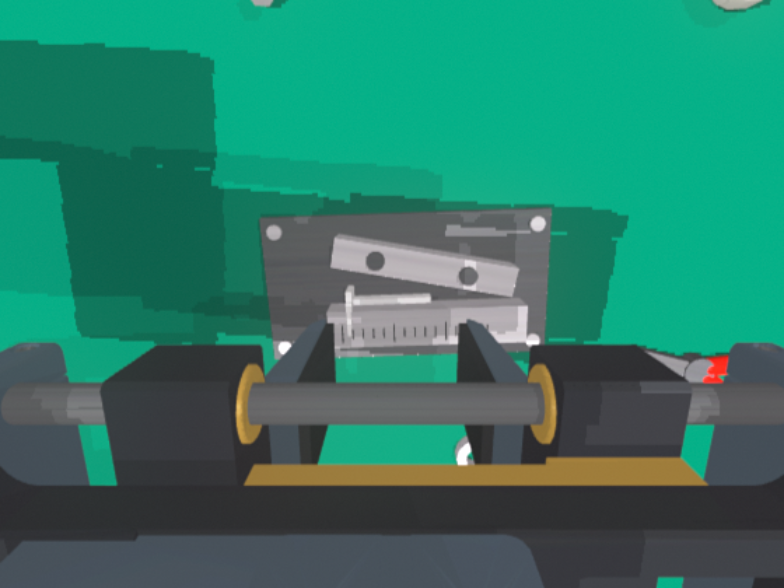

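The wrist view shows the gauge plate with corners at about (262,217) and (550,206). The jaw is the upper bar, the fence with ticks the lower one, and the pointer index sits at (350,300) near the wide (left) end. I'll zoom in for the edges.

```bash
python3 - <<'E'
import cv2
p=cv2.imread('w1raw.png')
cv2.imwrite('pics/w1z.png',cv2.resize(p[143:260,180:400],None,fx=3.6,fy=3.6,interpolation=cv2.INTER_CUBIC))
E
```

```text
(no output)
```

View pics/w1z.png

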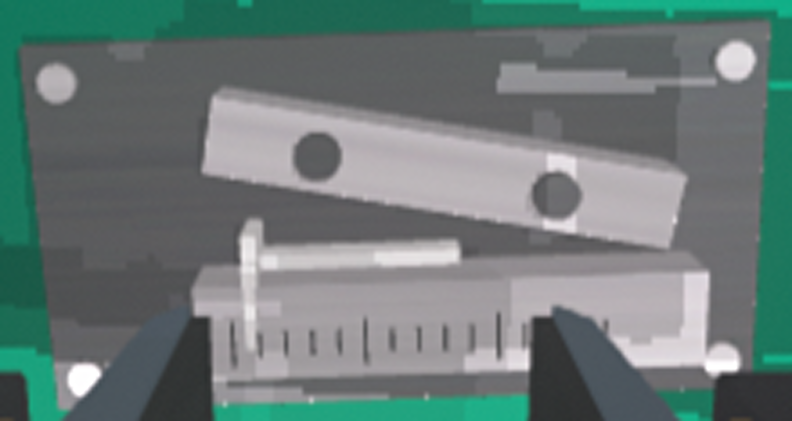

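```bash
python3 - <<'E'
from h import *
import pickle
np.set_printoptions(precision=1,suppress=True)
s=pickle.load(open('w1s.pkl','rb'))
f=lambda a,b,z: px2w('wrist',180+(a+.5)/3.6-.5,143+(b+.5)/3.6-.5,z=z,st=s)
for n,a,b,z in [('plateTL',20,45,8),('plateTR',770,20,8),('plateBL',62,408,8),('fenceL',195,292,30),('fenceR',708,270,30),('fbaseL',203,267,8),('fbaseR',692,252,8),('jawL',203,175,30),('jawR',668,248,30),('idx top',252,222,33),('tick0',233,340,30),('tick5',365,340,30),('tick10',499,335,30)]:
    print(n,f(a,b,z))
d=np.load('w1d.npy')
for a,b in [(300,310),(450,110),(100,250),(400,130)]:
    u,v=180+a/3.6,143+b/3.6; print(px2w('wrist',u,v,depth=d[int(round(v)),int(round(u))],st=s))
E
```

```text
plateTL [434.7  18.8   8. ]
plateTR [633.   24.5   8. ]
plateBL [438.3 -84.5   8. ]
fenceL [481.7 -43.1  30. ]
fenceR [614.8 -37.7  30. ]
fbaseL [480.7 -42.5   8. ]
fbaseR [616.7 -38.7   8. ]
jawL [485.  -12.2  30. ]
jawR [604.  -31.8  30. ]
idx top [497.4 -23.7  33. ]
tick0 [491.1 -56.3  30. ]
tick5 [525.8 -56.5  30. ]
tick10 [561.1 -55.2  30. ]
[509.2 -48.4  30.3]
[549.3   0.6   7.4]
[452.6 -37.8   8. ]
[535.3  -1.4  29. ]
```

```bash
python3 - <<'E'
from h import *
plan(495,-385,170)
E
```

```text
t 2.45 at [524.4 -23.8 160. ] [-180.    -0.    90.1]
[{"offset":[-0.0516,-0.0043,-0.0014],"spin":0.0002},
{"offset":[-0.0516,-0.0043,-0.0014],"spin":0.0002},
{"offset":[-0.0516,-0.0043,-0.0014],"spin":0.0002},
{"offset":[-0.0516,-0.0043,-0.0014],"spin":0.0002},
{"offset":[-0.0516,-0.0042,-0.0014],"spin":0.0002}]
[{"offset":[-0.0516,-0.0042,-0.0014],"spin":0.0002},
{"offset":[-0.0516,-0.0042,-0.0014],"spin":0.0002}]
```

{"method": "arm_command", "body": {"motion": [{"offset":[-0.0516,-0.0043,-0.0014],"spin":0},{"offset":[-0.0516,-0.0043,-0.0014],"spin":0},{"offset":[-0.0516,-0.0043,-0.0014],"spin":0},{"offset":[-0.0516,-0.0043,-0.0014],"spin":0},{"offset":[-0.0516,-0.0042,-0.0014],"spin":0}]}}

```text
time_s: 3.08
ee_pos: [503.6, -283.1, 167.3]
ee_rot: [180.0, 0.0, 90.1]
force: [-0.2, -0.5, 1.0]
gripper_width: 49.9
gripper_force: 0.0
```

{"method": "arm_command", "body": {"motion": [{"offset":[-0.0516,-0.0042,-0.0014],"spin":0},{"offset":[-0.0516,-0.0042,-0.0014],"spin":0},{"offset":[0,0,0],"spin":0},{"offset":[0,0,0],"spin":0},{"offset":[0,0,0],"spin":0}]}}

```text
time_s: 3.7
ee_pos: [495.5, -384.3, 169.7]
ee_rot: [-180.0, -0.0, 90.1]
force: [-0.5, 0.2, -0.5]
gripper_width: 50.2
gripper_force: 0.0
```

```bash
cat >> h.py <<'E'
def brass(p,lo=(12,110,70),hi=(26,255,255)):
    return cv2.inRange(cv2.cvtColor(p,cv2.COLOR_BGR2HSV),lo,hi)
E
python3 - <<'E'
from h import *
np.set_printoptions(precision=1,suppress=True)
s=env.state();print(s['time_s'],s['ee_pos'],s['ee_rot'])
p,d=env.grab_frame('wrist'); cv2.imwrite('pics/w2.png',p)
for x in env.pinpoint('wrist','bushing'): print(np.array(x['location']),round(x['score'],2),px2w('wrist',*x['location'],z=0,st=s))
for x in env.boxes_of('wrist','bushing'): print(np.array(x['bbox']),round(x['score'],2))
n,l,st,c=cv2.connectedComponentsWithStats(brass(p))
for i in range(1,n):
    if st[i,4]>40: print(st[i],c[i])
# points on the head top (z near 72) from depth
m,R,e=campose('wrist',s)
v,u=np.nonzero(d); X=e+(np.c_[(u-m['cx'])/m['fx'],(v-m['cy'])/m['fy'],np.ones(len(u))]*d[v,u][:,None])@R.T
k=(abs(X[:,2]-72)<5)&(p[v,u,2]>p[v,u,0]+30)
print(k.sum(),X[k].mean(0),X[k].min(0),X[k].max(0), X[k][:,:2].min(0)/2+X[k][:,:2].max(0)/2)
print(env.state()['ee_pos'],env.state()['ee_rot'])
E
```

```text
3.7 [ 495.5 -384.3  169.7] [-180.    -0.    90.1]
[325.1 216.9] 0.84 [ 541.8 -403.9    0. ]
[280.1 156.1] 0.64 [ 493.9 -340.1    0. ]
[337.9 105.3] 0.63 [ 550.1 -291.1    0. ]
[264.9 147.2 294.3 178.2] 0.94
[315.6 211.7 348.6 248.5] 0.94
[325.7  85.  372.2 116.8] 0.74
[267 147  30  31 631] [281.3 162.3]
[168 260  21  57 625] [176.1 288.2]
[377 260  21  57 639] [389.  288.2]
[ 174  326  332   21 5252] [347.4 338.2]
1401 [ 528.7 -318.8   71.7] [ 483.9 -595.    67.1] [ 699.  -279.2   73.9] [ 591.5 -437.1]
[ 495.4 -384.9  169.7] [180.   -0.   90.1]
```

View pics/w2.png

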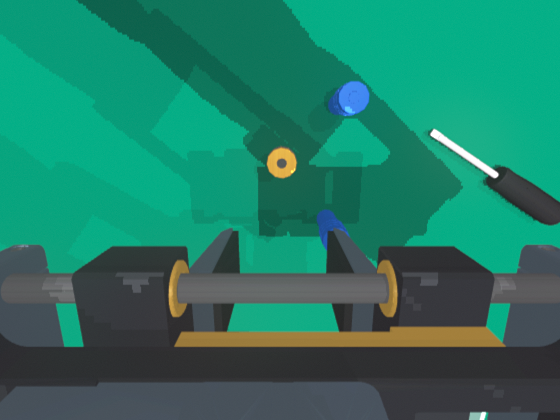

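The brass bushing's head is seen almost from above at (281,163), with the blue ones at (350,98) and (330,228). It is clear of the fingers. I'll compute the head centre.

```bash
python3 - <<'E'
from h import *
print(px2w('wrist',281.5,162.5,z=72))
x,y,_=px2w('wrist',281.5,162.5,z=72)
plan(x,y,110); plan(x,y,57)
E
```

```text
[ 495.51677368 -339.88702679   72.        ]
t 3.85 at [ 495.4 -384.9  169.7] [180.   -0.   90.1]
[{"offset":[0.0225,0.0001,0.0299],"spin":0.0007},
{"offset":[0.0225,0.0001,0.0299],"spin":0.0007}]
t 3.85 at [ 495.4 -384.9  169.7] [180.   -0.   90.1]
[{"offset":[0.0150,0.0000,0.0376],"spin":0.0005},
{"offset":[0.0150,0.0000,0.0376],"spin":0.0005},
{"offset":[0.0150,0.0000,0.0376],"spin":0.0005}]
```

{"method": "arm_command", "body": {"motion": [{"offset":[0.0225,0.0,0.02],"spin":-0.03},{"offset":[0.0225,0.0,0.02],"spin":0},{"offset":[0,0,0.036],"spin":0},{"offset":[0,0,0.0365],"spin":0},{"offset":[0,0,0],"spin":0}]}}

```text
time_s: 4.47
ee_pos: [492.8, -339.4, 54.7]
ee_rot: [-179.7, -0.2, 91.8]
force: [-0.2, 0.2, 0.5]
gripper_width: 49.8
gripper_force: 0.0
```

{"method": "arm_command", "body": {"motion": [{"offset":[0,0,0],"spin":0},{"offset":[0,0,0],"spin":0},{"offset":[0,0,0],"spin":0},{"offset":[0,0,0],"spin":0}], "jaw": 0.0, "newtons": 40}}

```text
time_s: 4.97
ee_pos: [494.9, -341.7, 58.4]
ee_rot: [179.9, 0.1, 91.7]
force: [-0.7, -1.1, 5.1]
gripper_width: 23.1
gripper_force: 40.0
```

{"method": "arm_command", "body": {"motion": [{"offset":[0,0,-0.04],"spin":0},{"offset":[0,0,-0.05],"spin":0},{"offset":[0.055,0.005,0],"spin":0},{"offset":[0.055,0.005,0],"spin":0},{"offset":[0.055,0.005,0],"spin":0}]}}

```text
time_s: 5.6
ee_pos: [504.1, -174.2, 146.8]
ee_rot: [-180.0, -0.0, 91.6]
force: [-0.2, 0.1, -2.1]
gripper_width: 23.2
gripper_force: 40.0
```

{"method": "arm_command", "body": {"motion": [{"offset":[0.055,0.005,0],"spin":0},{"offset":[0.05,0.005,0],"spin":0},{"offset":[0,0,0],"spin":0},{"offset":[0,0,0],"spin":0},{"offset":[0,0,0],"spin":0}]}}

```text
time_s: 6.22
ee_pos: [511.3, -71.6, 146.9]
ee_rot: [-180.0, 0.0, 91.6]
force: [-0.3, 0.7, -1.9]
gripper_width: 23.3
gripper_force: 40.0
```

```bash
python3 - <<'E'
from h import *
np.set_printoptions(precision=1,suppress=True)
env.grab_frame('top')
s=env.state();print(s['time_s'],s['ee_pos'],s['ee_rot'],s['force'],s['gripper_width'])
p,d=env.grab_frame('wrist'); cv2.imwrite('pics/w3.png',cv2.resize(p[100:],None,fx=1.42,fy=1.42,interpolation=cv2.INTER_CUBIC)); cv2.imwrite('w3raw.png',p)
import pickle;pickle.dump(s,open('w3s.pkl','wb'))
for t,z in [('gauge',0),('jaw',0),('slot_mid',8),('pointer_face',19)]:
    for x in env.pinpoint('wrist',t): print(t,np.array(x['location']),round(x['score'],2),px2w('wrist',*x['location'],z=z,st=s))
print(env.state()['ee_pos'],env.state()['ee_rot'])
E
```

```text
6.275 [511.3 -71.7 146.9] [-180.     0.    91.6] [ 0.2 -0.3 -2.7] 23.330549357239487
gauge [306.8 159. ] 0.89 [533.9 -27.7   0. ]
jaw [316.7 164.2] 0.71 [543.5 -32.3   0. ]
slot_mid [319.6 165.9] 0.79 [545.4 -33.    8. ]
pointer_face [259.4 162.7] 0.96 [490.5 -30.5  19. ]
[511.3 -71.1 147. ] [-180.    -0.    91.7]
```

View pics/w3.png

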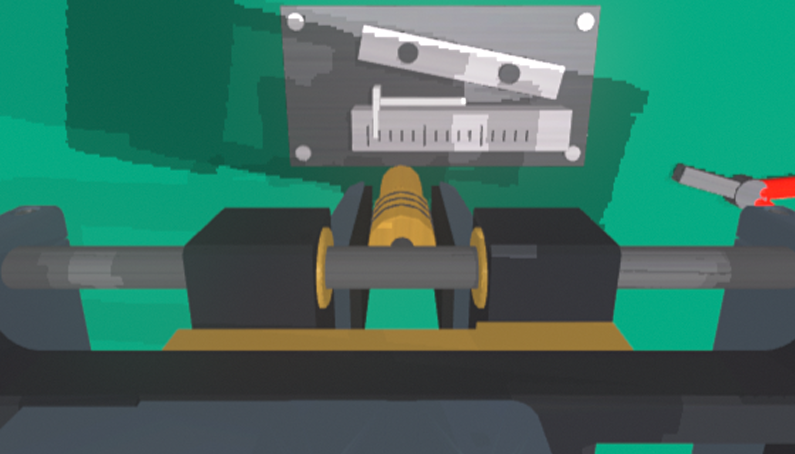

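The view shows the bushing held upright between the fingers (head at (402,220), shank end at (400,170)), and the whole gauge clear above it. Its plate corners are near (281,5), (601,7), (584,166) and (292,166).

```bash
python3 - <<'E'
from h import *
import pickle
np.set_printoptions(precision=2,suppress=True)
s=pickle.load(open('w3s.pkl','rb'))
f=lambda a,b,z: px2w('wrist',(a+.5)/1.42-.5,100+(b+.5)/1.42-.5,z=z,st=s)
C=[f(*q,8) for q in [(281,5),(601,7),(584,166),(292,166)]]; print(np.array(C), np.mean(C,0))
for n,a,b,z in [('jawL',359,61,30),('jawR',557,99,30),('fenceTopL',352,123,30),('fenceTopR',571,109,30),('shank end',400,166,147-57.5)]: print(n,f(a,b,z))
# brass blob bottom extents for shank
p=cv2.imread('w3raw.png'); b=brass(p); 
for v in range(214,246,4):
    u=np.nonzero(b[v,240:330])[0]; print(v,(u.min()+240,u.max()+240) if len(u) else None)
E
```

```text
[[434.95  18.62   8.  ]
 [633.41  23.26   8.  ]
 [636.4  -79.13   8.  ]
 [438.41 -84.92   8.  ]] [535.79 -30.54   8.  ]
jawL [485.45 -12.92  30.  ]
jawR [605.13 -31.87  30.  ]
fenceTopL [481.37 -50.18  30.  ]
fenceTopR [614.34 -37.68  30.  ]
shank end [511.22 -60.06  89.5 ]
214 None
218 (np.int64(275), np.int64(289))
222 (np.int64(271), np.int64(293))
226 (np.int64(269), np.int64(294))
230 (np.int64(268), np.int64(295))
234 (np.int64(268), np.int64(296))
238 (np.int64(267), np.int64(297))
242 (np.int64(265), np.int64(300))
```

{"method": "arm_command", "body": {"motion": [{"offset":[0.0197,-0.0301,0],"spin":0},{"offset":[0.0197,-0.0301,0],"spin":0},{"offset":[0,0,0.035],"spin":0},{"offset":[0,0,0.03],"spin":0},{"offset":[0,0,0],"spin":0}]}}

```text
time_s: 7.15
ee_pos: [448.3, -32.9, 80.7]
ee_rot: [-179.7, -0.0, 91.7]
force: [0.8, 0.5, -2.3]
gripper_width: 23.2
gripper_force: 40.0
```

{"method": "arm_command", "body": {"motion": [{"offset":[0,0,0.006],"spin":0},{"offset":[0,0,0.005],"spin":0},{"offset":[0,0,0],"spin":0},{"offset":[0,0,0],"spin":0}]}}

```text
time_s: 7.65
ee_pos: [450.3, -33.0, 71.4]
ee_rot: [180.0, 0.0, 91.7]
force: [0.1, -1.0, -1.5]
gripper_width: 22.9
gripper_force: 40.0
```

```bash
python3 - <<'E'
from h import *
s=env.state();print(s['time_s'],s['ee_pos'].round(1),s['ee_rot'].round(2),s['force'].round(1),s['torque'].round(2))
E
```

```text
7.65 [450.3 -33.   71.4] [179.95   0.    91.71] [ 0.1 -1.  -1.5] [-0.09  0.04 -0.01]
```

{"method": "arm_command", "body": {"motion": [{"offset":[0,0.008,0.002],"spin":0},{"offset":[0,0.012,0.001],"spin":0},{"offset":[0,0.01,0],"spin":0},{"offset":[0,0.01,0],"spin":0},{"offset":[0,0,0],"spin":0}]}}

```text
time_s: 8.28
ee_pos: [491.0, -31.7, 67.9]
ee_rot: [180.0, -0.0, 91.7]
force: [-0.0, 0.1, -2.2]
gripper_width: 23.0
gripper_force: 40.0
```

{"method": "arm_command", "body": {"motion": [{"offset":[0,0.008,0],"spin":0},{"offset":[0,0.007,0],"spin":0},{"offset":[0,0,0],"spin":0},{"offset":[0,0,0],"spin":0}]}}

```text
time_s: 8.78
ee_pos: [505.4, -31.3, 68.2]
ee_rot: [179.9, 0.0, 91.7]
force: [0.3, -0.2, -1.8]
gripper_width: 23.1
gripper_force: 40.0
```

{"method": "arm_command", "body": {"motion": [{"offset":[-0.001,0,0],"spin":0},{"offset":[0,0,0],"spin":0}]}}

```text
time_s: 9.02
ee_pos: [505.1, -32.4, 68.1]
ee_rot: [180.0, -0.0, 91.7]
force: [0.8, -1.1, -2.6]
gripper_width: 23.2
gripper_force: 40.0
```

{"method": "arm_command", "body": {"motion": [{"offset":[-0.0005,0,0],"spin":0},{"offset":[0,0,0],"spin":0}]}}

```text
time_s: 9.28
ee_pos: [505.0, -32.8, 68.1]
ee_rot: [180.0, -0.0, 91.7]
force: [0.1, -0.5, -1.3]
gripper_width: 23.0
gripper_force: 40.0
```

Noise is about 1 N and there is no contact yet, so I continue in small steps.

{"method": "arm_command", "body": {"motion": [{"offset":[-0.0006,0,0],"spin":0},{"offset":[0,0,0],"spin":0}]}}

```text
time_s: 9.52
ee_pos: [505.1, -33.4, 68.1]
ee_rot: [180.0, -0.0, 91.7]
force: [0.0, -0.6, -1.9]
gripper_width: 23.2
gripper_force: 40.0
```

{"method": "arm_command", "body": {"motion": [{"offset":[-0.0006,0,0],"spin":0},{"offset":[0,0,0],"spin":0}]}}

```text
time_s: 9.78
ee_pos: [505.1, -33.7, 68.1]
ee_rot: [180.0, -0.0, 91.7]
force: [-0.2, 1.8, -1.6]
gripper_width: 23.1
gripper_force: 40.0
```

{"method": "arm_command", "body": {"motion": [{"offset":[0,0.005,0],"spin":0},{"offset":[0,0.005,0],"spin":0},{"offset":[0,0,0],"spin":0}]}}

```text
time_s: 10.15
ee_pos: [515.4, -33.5, 67.8]
ee_rot: [180.0, -0.0, 91.7]
force: [-0.7, 2.9, -2.3]
gripper_width: 23.1
gripper_force: 40.0
```

{"method": "arm_command", "body": {"motion": [{"offset":[0,0.004,0],"spin":0},{"offset":[0,0.004,0],"spin":0},{"offset":[0,0,0],"spin":0}]}}

```text
time_s: 10.52
ee_pos: [523.5, -33.3, 67.9]
ee_rot: [180.0, -0.0, 91.7]
force: [-0.9, 4.2, -3.4]
gripper_width: 23.1
gripper_force: 40.0
```

{"method": "arm_command", "body": {"motion": [{"offset":[0.0003,0.002,0],"spin":0},{"offset":[0.0001,0.002,0],"spin":0},{"offset":[0,0,0],"spin":0}]}}

```text
time_s: 10.9
ee_pos: [527.4, -33.1, 68.0]
ee_rot: [180.0, 0.0, 91.7]
force: [-1.0, 1.4, -3.7]
gripper_width: 23.4
gripper_force: 40.0
```

{"method": "arm_command", "body": {"motion": [{"offset":[0.0001,0.0015,0],"spin":0},{"offset":[0,0.0015,0],"spin":0},{"offset":[0,0,0],"spin":0}]}}

```text
time_s: 11.28
ee_pos: [530.5, -32.9, 68.2]
ee_rot: [179.9, 0.0, 91.7]
force: [-0.4, 2.1, -3.1]
gripper_width: 23.3
gripper_force: 40.0
```

{"method": "arm_command", "body": {"motion": [{"offset":[0,0.001,0],"spin":0},{"offset":[0,0.001,0],"spin":0},{"offset":[0,0,0],"spin":0}]}}

```text
time_s: 11.65
ee_pos: [532.4, -32.8, 68.1]
ee_rot: [180.0, 0.0, 91.7]
force: [-1.8, 0.4, -3.4]
gripper_width: 22.8
gripper_force: 40.0
```

{"method": "arm_command", "body": {"motion": [{"offset":[0,0.001,0],"spin":0},{"offset":[0,0,0],"spin":0}]}}

```text
time_s: 11.9
ee_pos: [533.3, -32.7, 68.1]
ee_rot: [180.0, 0.0, 91.7]
force: [-1.7, 0.5, -2.4]
gripper_width: 22.9
gripper_force: 40.0
```

{"method": "arm_command", "body": {"motion": [{"offset":[0,0.001,0],"spin":0},{"offset":[0,0.0005,0],"spin":0},{"offset":[0,0,0],"spin":0}]}}

```text
time_s: 12.28
ee_pos: [534.6, -32.7, 68.1]
ee_rot: [180.0, 0.0, 91.7]
force: [-1.5, 1.1, -1.5]
gripper_width: 23.3
gripper_force: 40.0
```

{"method": "arm_command", "body": {"motion": [{"offset":[0,0.001,0],"spin":0},{"offset":[0,0,0],"spin":0}]}}

```text
time_s: 12.52
ee_pos: [535.0, -32.6, 68.0]
ee_rot: [-179.9, -0.0, 91.7]
force: [-3.8, -0.2, 0.4]
gripper_width: 23.1
gripper_force: 40.0
```

{"method": "arm_command", "body": {"motion": [{"offset":[0,0.0005,0],"spin":0},{"offset":[0,0,0],"spin":0}]}}

```text
time_s: 12.78
ee_pos: [535.2, -32.6, 67.9]
ee_rot: [-179.9, -0.0, 91.7]
force: [-6.0, -0.4, 0.7]
gripper_width: 23.4
gripper_force: 40.0
```

{"method": "arm_command", "body": {"motion": [{"offset":[0,0.0004,0],"spin":0},{"offset":[0,0,0],"spin":0}]}}

```text
time_s: 13.02
ee_pos: [535.3, -32.6, 67.9]
ee_rot: [-179.9, -0.0, 91.7]
force: [-4.8, -0.3, 1.6]
gripper_width: 22.7
gripper_force: 40.0
```

{"method": "arm_command", "body": {"motion": [{"offset":[0,0.0005,0],"spin":0},{"offset":[0,0,0],"spin":0}]}}

```text
time_s: 13.28
ee_pos: [535.5, -32.6, 67.9]
ee_rot: [-179.8, -0.0, 91.7]
force: [-6.4, -0.0, 1.1]
gripper_width: 23.6
gripper_force: 40.0
```

{"method": "arm_command", "body": {"motion": [{"offset":[0,0.0004,0],"spin":0},{"offset":[0,0,0],"spin":0}]}}

```text
time_s: 13.52
ee_pos: [535.6, -32.6, 67.8]
ee_rot: [-179.8, -0.0, 91.7]
force: [-7.1, -0.3, 2.0]
gripper_width: 23.3
gripper_force: 40.0
```

{"method": "arm_command", "body": {"motion": [{"offset":[0,0.0007,0],"spin":0},{"offset":[0,0,0],"spin":0}]}}

```text
time_s: 13.78
ee_pos: [535.8, -32.6, 67.8]
ee_rot: [-179.7, -0.0, 91.7]
force: [-7.2, 0.4, 2.3]
gripper_width: 23.1
gripper_force: 40.0
```

{"method": "arm_command", "body": {"motion": [{"offset":[0,0.0006,0],"spin":0},{"offset":[0,0,0],"spin":0}]}}

```text
time_s: 14.02
ee_pos: [535.9, -32.6, 67.7]
ee_rot: [-179.6, -0.0, 91.7]
force: [-8.6, -0.3, 3.2]
gripper_width: 23.6
gripper_force: 40.0
```

{"method": "arm_command", "body": {"motion": [{"offset":[0,0.0007,0],"spin":0},{"offset":[0,0,0],"spin":0}]}}

```text
time_s: 14.28
ee_pos: [536.2, -32.6, 67.7]
ee_rot: [-179.6, -0.0, 91.7]
force: [-9.4, -0.8, 4.8]
gripper_width: 23.5
gripper_force: 40.0
```

{"method": "arm_command", "body": {"motion": [{"offset":[0,0.0007,0],"spin":0},{"offset":[0,0,0],"spin":0}]}}

```text
time_s: 14.52
ee_pos: [536.4, -32.6, 67.6]
ee_rot: [-179.5, -0.0, 91.7]
force: [-11.0, -1.7, 4.6]
gripper_width: 23.3
gripper_force: 40.1
```

{"method": "arm_command", "body": {"motion": [{"offset":[0,0.0005,0],"spin":0},{"offset":[0,0,0],"spin":0},{"offset":[0,0,0],"spin":0},{"offset":[0,0,0],"spin":0}]}}

```text
time_s: 15.02
ee_pos: [536.4, -32.6, 67.6]
ee_rot: [-179.5, -0.0, 91.7]
force: [-11.4, -0.6, 5.2]
gripper_width: 23.5
gripper_force: 40.1
```

```bash
python3 - <<'E'
from h import *
np.set_printoptions(precision=1,suppress=True)
for i in range(3):
    s=env.state();print(s['time_s'],s['ee_pos'],s['force'],s['torque'])
    p,d=env.grab_frame('wrist')
cv2.imwrite('w4raw.png',p)
for t,z in [('slot_mid',8),('pointer_face',19),('gauge',0),('jaw',0)]:
    for x in env.pinpoint('wrist',t): print(t,np.array(x['location']),round(x['score'],2),px2w('wrist',*x['location'],z=z,st=s))
cv2.imwrite('pics/w4.png',cv2.resize(p[150:310,180:400],None,fx=3.6,fy=3.6,interpolation=cv2.INTER_CUBIC))
E
```

```text
15.025 [536.4 -32.6  67.6] [-11.4  -0.6   5.2] [-0.2  2.5  0.1]
15.075 [536.5 -32.6  67.6] [-11.1  -0.    5.1] [-0.2  2.5  0.1]
15.125 [536.4 -32.6  67.6] [-11.2  -0.5   4.9] [-0.2  2.5  0. ]
slot_mid [293.4 229.6] 0.86 [544.6 -30.8   8. ]
pointer_face [293.1 233.9] 0.73 [544.1 -30.3  19. ]
pointer_face [278.9 230.9] 0.7 [534.4 -28.5  19. ]
gauge [281.9 221.5] 0.81 [536.2 -27.4   0. ]
jaw [293.5 226.7] 0.95 [544.8 -31.1   0. ]
```

View pics/w4.png

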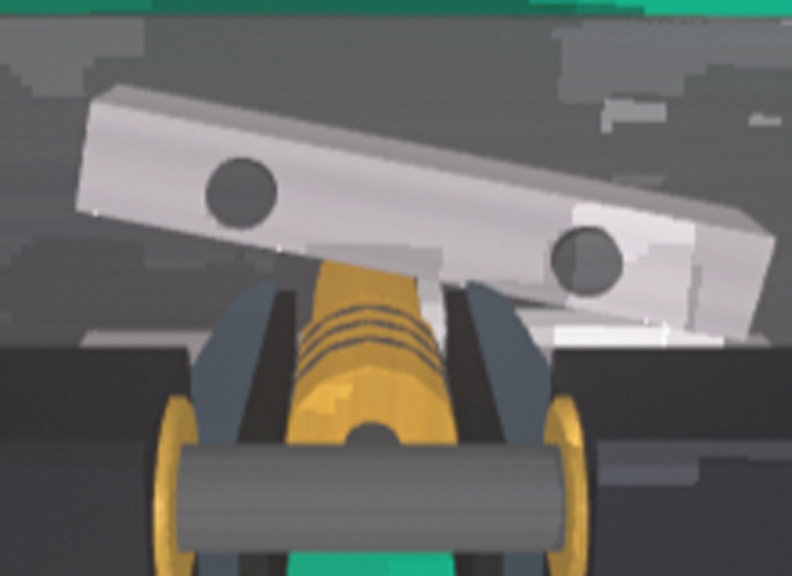

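The shank bears on the jaw's edge at (370,270), with the pointer just ahead of it at (430,310). It has been held at about 11.3 N for over 0.5 s, so it is wedged. Now I draw it back.

{"method": "arm_command", "body": {"motion": [{"offset":[0,-0.003,0],"spin":0},{"offset":[0,-0.003,0],"spin":0},{"offset":[0,-0.002,0],"spin":0},{"offset":[0,-0.002,0],"spin":0},{"offset":[0,-0.002,0],"spin":0}], "newtons": 50}}

```text
time_s: 16.0
ee_pos: [528.9, -32.8, 68.5]
ee_rot: [179.9, 0.0, 91.7]
force: [0.5, 1.3, -2.3]
gripper_width: 22.9
gripper_force: 50.0
```

{"method": "arm_command", "body": {"motion": [{"offset":[0.001,-0.01,0],"spin":0},{"offset":[0.0005,-0.015,0],"spin":0},{"offset":[0,-0.02,0],"spin":0},{"offset":[0,-0.02,0],"spin":0},{"offset":[0,-0.01,-0.005],"spin":0}]}}

```text
time_s: 16.62
ee_pos: [451.1, -33.5, 72.9]
ee_rot: [-179.9, -0.0, 91.7]
force: [-0.8, 0.3, -1.8]
gripper_width: 23.1
gripper_force: 50.0
```

{"method": "arm_command", "body": {"motion": [{"offset":[0,0,-0.04],"spin":0},{"offset":[0,0,-0.05],"spin":0},{"offset":[0,0,0],"spin":0}]}}

```text
time_s: 17.0
ee_pos: [456.2, -33.9, 167.1]
ee_rot: [179.4, 0.1, 91.7]
force: [-0.3, -1.1, -2.6]
gripper_width: 23.0
gripper_force: 50.0
```

```bash
python3 - <<'E'
from h import *
np.set_printoptions(precision=1,suppress=True)
s=env.state();print(s['time_s'],s['ee_pos'],s['ee_rot'],s['force'],s['gripper_width'])
p,d=env.grab_frame('wrist'); 
for t,z in [('pointer_face',19),('slot_mid',8)]:
    for x in env.pinpoint('wrist',t): print(t,np.array(x['location']),round(x['score'],2),px2w('wrist',*x['location'],z=z,st=s))
p,d=env.grab_frame('top')
for t in ['tray','done_bushing']:
    for x in env.pinpoint('top',t): print(t,np.array(x['location']),round(x['score'],2),px2w('top',*x['location'],z=0))
plan(484,300,157,91.7)
cv2.imwrite('pics/t.png',cv2.resize(p[170:255,120:190],None,fx=6,fy=6,interpolation=cv2.INTER_CUBIC))
E
```

```text
17.0 [456.2 -33.9 167.1] [179.4   0.1  91.7] [-0.3 -1.1 -2.6] 23.003426142742597
pointer_face [373.1 203.6] 0.93 [547.9 -31.7  19. ]
slot_mid [366.2 204.1] 0.82 [544.3 -34.9   8. ]
tray [153.6 215.2] 0.85 [521.  347.6   0. ]
tray [191.9 285.9] 0.58 [305.1 225.6   0. ]
done_bushing [153.5 203.5] 0.51 [557.7 349.2   0. ]
t 17.3 at [452.5 -33.4 161.7] [-179.8   -0.    91.7]
[{"offset":[0.0554,0.0069,0.0008],"spin":0.0000},
{"offset":[0.0554,0.0069,0.0008],"spin":0.0000},
{"offset":[0.0554,0.0069,0.0008],"spin":0.0000},
{"offset":[0.0554,0.0069,0.0008],"spin":0.0000},
{"offset":[0.0554,0.0069,0.0008],"spin":0.0000}]
[{"offset":[0.0554,0.0069,0.0008],"spin":0.0000}]
```

{"method": "arm_command", "body": {"motion": [{"offset":[0.055,0.007,0],"spin":0},{"offset":[0.055,0.007,0],"spin":0},{"offset":[0.055,0.007,0],"spin":0},{"offset":[0.055,0.007,0],"spin":0},{"offset":[0.055,0.007,0],"spin":0}]}}

```text
time_s: 17.92
ee_pos: [479.9, 244.0, 161.8]
ee_rot: [-179.9, 0.1, 91.7]
force: [0.6, 0.6, -1.5]
gripper_width: 23.3
gripper_force: 50.0
```

{"method": "arm_command", "body": {"motion": [{"offset":[0.03,0.006,0],"spin":0},{"offset":[0,0,0],"spin":0},{"offset":[0,0,0],"spin":0},{"offset":[0,0,0],"spin":0}]}}

```text
time_s: 18.42
ee_pos: [485.2, 271.4, 162.7]
ee_rot: [-179.9, 0.0, 91.6]
force: [-0.8, -0.3, -3.0]
gripper_width: 23.0
gripper_force: 50.0
```

```bash
python3 - <<'E'
from h import *
import pickle
np.set_printoptions(precision=1,suppress=True)
s=env.state();print(s['time_s'],s['ee_pos'],s['ee_rot'],s['force'],s['gripper_width'])
p,d=env.grab_frame('wrist'); pickle.dump(s,open('w5s.pkl','wb'))
for t in ['tray','done_bushing']:
    for x in env.pinpoint('wrist',t): print(t,np.array(x['location']),round(x['score'],2),px2w('wrist',*x['location'],z=0,st=s))
    for x in env.boxes_of('wrist',t): print(t,np.array(x['bbox']),round(x['score'],2))
cv2.imwrite('pics/w5.png',p)
E
```

```text
18.425 [485.2 271.4 162.7] [-179.9    0.    91.6] [-0.8 -0.3 -3. ] 23.04182768180625
tray [322.8 132.2] 0.75 [523.1 340.1   0. ]
tray [104.6 236.8] 0.73 [298.9 225.9   0. ]
tray [  0.7 167.6 197.  312.3] 0.91
tray [224.   62.2 420.7 197. ] 0.77
tray [468.   77.3 559.8 186.8] 0.66
done_bushing [370.3 121.4] 0.94 [568.3 351.5   0. ]
done_bushing [365.3 102.4 417.9 140.5] 0.77
```

View pics/w5.png

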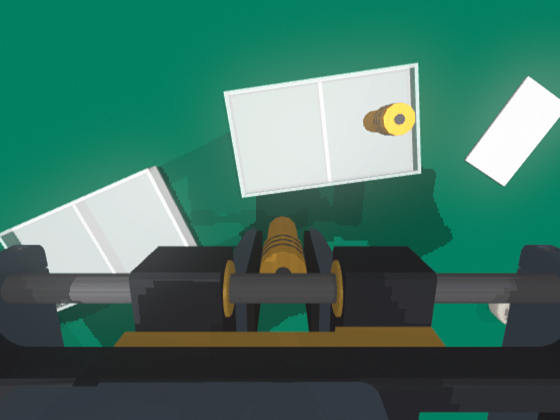

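The right tray holds done_bushing at (395,120). Its empty compartment spans about (225,93), (320,82), (329,184) and (243,196), and is the target.

```bash
python3 - <<'E'
from h import *
import pickle
np.set_printoptions(precision=1,suppress=True)
s=pickle.load(open('w5s.pkl','rb'))
C=np.array([px2w('wrist',*q,z=22,st=s) for q in [(225,93),(320,82),(329,184),(243,196)]]);print(C,C.mean(0))
c=C.mean(0); plan(c[0],c[1]-1.7,120,91.6,n=3)
E
```

```text
[[432.5 371.   22. ]
 [515.4 382.5  22. ]
 [529.2 293.1  22. ]
 [448.1 279.1  22. ]] [481.3 331.4  22. ]
t 18.68 at [485.5 272.  163.2] [180.   -0.   91.7]
[{"offset":[0.0193,-0.0008,0.0144],"spin":0.0003},
{"offset":[0.0193,-0.0008,0.0144],"spin":0.0003},
{"offset":[0.0193,-0.0008,0.0144],"spin":0.0003}]
```

{"method": "arm_command", "body": {"motion": [{"offset":[0.0193,-0.0008,0.014],"spin":0},{"offset":[0.0193,-0.0008,0.014],"spin":0},{"offset":[0.0193,-0.0008,0.014],"spin":0},{"offset":[0,0,0.03],"spin":0},{"offset":[0,0,0.015],"spin":0}]}}

```text
time_s: 19.3
ee_pos: [479.9, 330.9, 73.5]
ee_rot: [-179.8, 0.1, 91.8]
force: [-0.1, -0.5, -1.6]
gripper_width: 23.1
gripper_force: 50.0
```

{"method": "arm_command", "body": {"motion": [{"offset":[0,0,0.008],"spin":0},{"offset":[0,0,0],"spin":0},{"offset":[0,0,0],"spin":0}]}}

```text
time_s: 19.68
ee_pos: [482.0, 330.6, 69.0]
ee_rot: [179.9, -0.1, 91.7]
force: [0.2, 0.9, -1.1]
gripper_width: 23.0
gripper_force: 50.0
```

{"method": "arm_command", "body": {"motion": [{"offset":[0,0,0.003],"spin":0},{"offset":[0,0,0.003],"spin":0},{"offset":[0,0,0],"spin":0},{"offset":[0,0,0],"spin":0}]}}

```text
time_s: 20.18
ee_pos: [481.4, 330.3, 62.1]
ee_rot: [180.0, -0.0, 91.7]
force: [-0.4, -0.2, -2.4]
gripper_width: 23.1
gripper_force: 50.0
```

{"method": "arm_command", "body": {"motion": [{"offset":[0,0,0.001],"spin":0},{"offset":[0,0,0.0005],"spin":0},{"offset":[0,0,0],"spin":0}]}}

```text
time_s: 20.55
ee_pos: [481.5, 330.5, 61.3]
ee_rot: [180.0, -0.0, 91.7]
force: [-1.2, -1.2, 5.7]
gripper_width: 23.0
gripper_force: 50.0
```

It touches the tray floor, so I release and rise.

{"method": "arm_command", "body": {"motion": [{"offset":[0,0,0],"spin":0},{"offset":[0,0,0],"spin":0},{"offset":[0,0,0],"spin":0},{"offset":[0,0,0],"spin":0},{"offset":[0,0,0],"spin":0}], "jaw": 0.05}}

```text
time_s: 21.18
ee_pos: [481.3, 330.3, 60.5]
ee_rot: [-180.0, 0.0, 91.7]
force: [-0.4, 0.3, -0.0]
gripper_width: 50.0
gripper_force: 0.0
```

{"method": "arm_command", "body": {"motion": [{"offset":[0,0,-0.01],"spin":0},{"offset":[0,0,-0.03],"spin":0},{"offset":[0,0,-0.05],"spin":0},{"offset":[-0.03,0,-0.01],"spin":0},{"offset":[-0.03,0,0],"spin":0}]}}

```text
time_s: 21.8
ee_pos: [483.9, 270.4, 162.9]
ee_rot: [179.8, -0.1, 91.8]
force: [-0.1, -0.4, -0.4]
gripper_width: 50.4
gripper_force: 0.0
```

{"method": "arm_command", "body": {"motion": [{"offset":[0,0,0],"spin":0},{"offset":[0,0,0],"spin":0},{"offset":[0,0,0],"spin":0}]}}

```text
time_s: 22.18
ee_pos: [483.2, 271.2, 160.6]
ee_rot: [180.0, -0.0, 91.8]
force: [-0.3, -0.5, -0.8]
gripper_width: 50.0
gripper_force: 0.0
```

```bash
python3 - <<'E'
from h import *
np.set_printoptions(precision=1,suppress=True)
s=env.state();print(s['time_s'],s['ee_pos'],s['force'],s['gripper_width'])
p,d=env.grab_frame('wrist'); t,_=env.grab_frame('top')
for x in env.pinpoint('wrist','bushing'): print(np.array(x['location']),round(x['score'],2),px2w('wrist',*x['location'],z=3,st=s))
for n,z in [('slot_mid',8),('pointer_face',19)]:
    for x in env.pinpoint('top',n): print(n,np.array(x['location']),round(x['score'],2),px2w('top',*x['location'],z=z))
a=cv2.resize(p[40:250],(560,210)); b=cv2.resize(t[165:255,240:330],(360,360),interpolation=cv2.INTER_CUBIC)
o=np.zeros((580,560,3),np.uint8); o[:210]=a; o[215:575,:360]=b; cv2.imwrite('pics/fin.png',o)
E
```

```text
22.175 [483.2 271.2 160.6] [-0.3 -0.5 -0.8] 49.983700209931605
[283.5 137.9] 0.73 [483.1 333.7   3. ]
slot_mid [275.9 208. ] 0.55 [537.8 -27.5   8. ]
pointer_face [274.8 204.6] 0.53 [546.2 -24.3  19. ]
```

View pics/fin.png

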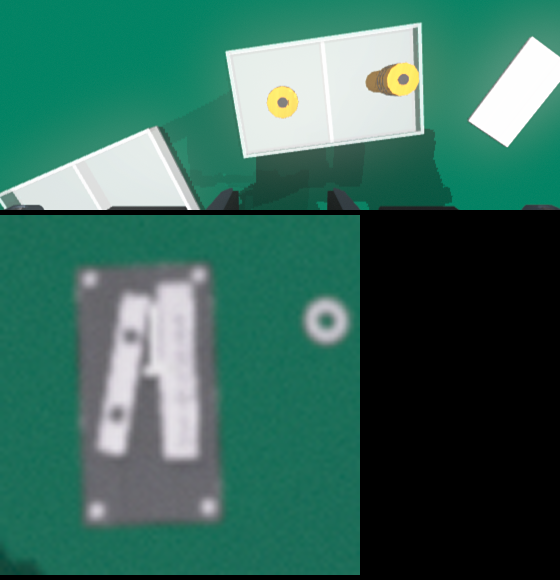

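The bushing stands upright in the empty compartment, at (283,102). The pointer stayed mid-slot at (150,372), at world x of about 546, against a jaw origin of about 545. I'm handing in.

```bash
python3 -c "
from workcell import env
print(env.job_done())"
```

```text
the job is handed in; nothing more can be done
None
```

I gauged the bushing with a push of about 11 N, left the pointer where it stopped, stood the bushing upright in the tray's empty compartment, and handed the job in at about 22 s; no verdict came back.

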